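Return four carved ornaments to their own stone blocks

TASK

The four carved stone ornaments have been put down on the wrong blocks. Move each one so that it stands upright in the middle of the block of its own stone (white on white, red on red, black on black, yellow-green on yellow-green; which way it is turned does not matter); a block holds only one, so use the empty plywood board as a parking spot. Set them down without dropping or tipping any of them, and leave the blue wax tin standing where it is.

Things in the scene. Friction and masses are not known exactly. Their poses are not given: they have to be found in the camera images.
- rosette: white marble ornament: a round drum 54 mm across and 30 mm high with a ring of petals on top, 42 mm high in all. Origin: centre of its underside; z up. Solid stone, 0.13 to 0.3 kg, loose.
- diamond: red sandstone ornament: a square base 50 x 50 mm, 28 mm high, with a four-sided pyramid on top, 46 mm high in all. Side faces look along its x and y axes. Origin: centre of its underside; z up. Solid stone, 0.13 to 0.3 kg, loose.
- hexboss: near-black basalt ornament: a hexagonal base 52 mm across the flats, 30 mm high, with a low round cap on top, 42 mm high in all. One pair of flat side faces looks along its x axis, the others at 60 degrees to either side. Origin: centre of its underside; z up. Solid stone, 0.13 to 0.3 kg, loose.
- scroll: yellow-green sandstone ornament: an oblong base 70 mm (its x) x 44 mm (its y), 28 mm high, with a round roll along x on top, 41 mm high in all. Origin: centre of its underside; z up. Solid stone, 0.13 to 0.3 kg, loose.
- block_white: square white marble block, 92 x 92 mm, 30 mm high, fixed to the bench, flat top at 30 mm with a faint circle scribed on it. Origin: centre of its underside, on the bench top; x and y along its sides.
- block_red: square red sandstone block, 92 x 92 mm, 30 mm high, fixed to the bench, flat top at 30 mm with a faint square scribed on it. Origin: centre of its underside, on the bench top; x and y along its sides.
- block_dark: square near-black basalt block, 92 x 92 mm, 30 mm high, fixed to the bench, flat top at 30 mm with a faint hexagon scribed on it. Origin: centre of its underside, on the bench top; x and y along its sides.
- block_sand: square yellow-green sandstone block, 92 x 92 mm, 30 mm high, fixed to the bench, flat top at 30 mm with a faint oblong scribed on it. Origin: centre of its underside, on the bench top; x and y along its sides.
- board: plain square plywood board, 110 x 110 mm, 20 mm thick, fixed to the bench, empty at the start: the free spot. Origin: centre of its underside, on the bench top.
- wax_tin: blue round tin with a yellow band, 58 mm across, 66 mm high, standing loose on the bench; a bystander. Origin: centre of its underside.

How it is judged:
By the outcome, as a careful person would: the job done as asked, in the order asked, and still so for the second after the job is handed in, with the robot touching nothing.
It also fails if it takes over 136 s, if anything falls off the work surface, if the arm or the gripper's body presses on something with over 40 N, if the wrist force passes 120 N, or if a joint passes its speed limit or range.

ROBOT

A 7-joint arm with a two-finger parallel gripper is mounted at the origin on the work surface. World frame = base frame: x ahead of the robot, y to its left, z up, the work surface at z = 0. Lengths are in mm, angles in degrees, forces in N, time in s.
With the tool pointing down it reaches from about 350 to 775 mm from the base axis. Payload 3.1 kg.
Tool frame: the origin (TCP) lies at the very end of the fingers, on their centre line; the grasp point (between the pads) lies 19 mm behind it; z points along the fingers, y is the line along which they close (so a half turn about z gives the same grasp; the last joint's range is limited). The gripper opens to 85 mm and grips with 20 to 120 N. Pads are 22 mm wide; open, the fingers measure 114 mm over their backs; the gripper's body (76 mm by 85 mm) begins 54 mm behind the grasp point. The pads swing forward as they close: fully open they stand 13 mm farther back than shut.
Start: joints at [-71.144, 17.813, 0.802, 86.603, -0.252, 75.585, -1.558], TCP at [199.273, 512.648, 231.304] pointing down, gripper open.
Joint ranges: [-154.91, 154.91], [-16.99, 109.72], [-72.82, 74.43], [7.12, 147.25], [-82.49, 262.49], [11.32, 116.49], [-174.64, 174.64]. Speed limits (degrees/s): [159.86, 159.86, 180, 180, 180, 180, 180].

INTERFACE

Orientations are given as [roll, pitch, yaw] about the fixed x, y, z axes, in that order (R = Rz(yaw) Ry(pitch) Rx(roll)).
In Python, from station import * gives the robot as it stands. The module is installed in compiled form; this text tells all that it offers.
- The arm moves only by the shell command python3 -m inch 'ROWS'. ROWS is JSON, one flat list of numbers, 7 for each row, row after row: the turn, a rotation vector about the world's x, y, z in units of pi/4 rad (1.0 is pi/4 rad), then the shift along the world's x, y, z in units of 20 cm (1.0 is 20 cm), then the opening, from 0 (shut) to 1 (fully open). In form: [rx, ry, rz, tx, ty, tz, gripper, rx, ry, rz, tx, ty, tz, gripper, ...]. A call has 1 to 10 rows; each row shifts and turns the commanded pose from where the row before left it; what a row does not reach is not made up. A row lasts 1/12 s, in which the tool goes at most 41.7 mm and 7.16 degrees, less where a joint would pass 70% of its speed; a pose out of reach is approached as far as the arm can. A call with a number of a shift or a turn outside -1 to 1 is refused whole. A call with a gripper value outside its range is refused whole. The fingers move at their own pace and stop on an object; the grip force is fixed at half the most. Time passes only in rows, so rows that do not move let the fingers close. It gives the time, the measured TCP pose, the force, the opening and the grip force at its end, in the units of the state.
- sense(): the state, without advancing time (a new reading comes with each control period).
- snapshot(name): name is "scene" or "top"; returns a dict with "frame" (480x640x3 uint8, red, green, blue), "z_map" (480x640 float32, mm along the optical axis (not along the pixel's ray), 0 where there is no reading), "mtx" (3x3 intrinsics, pixels), "R" (3x3) and "t" (3): a world point X has camera coordinates R X + t. Camera axes: x right, y down, z forward; pixel columns grow to the right and rows downward; lengths in mm; the calibration is good to about 2 mm. A picture is of the moment at which its call begins.
- finish_job(): hands the job in; it is judged then, once.
The state is a dict: "clock": time; "joints": joint angles; "joint_velocities": joint speeds; "joint_efforts": joint torques, N m; "ee_pos": TCP position; "orientation": TCP orientation; "ft_force": force on the tool from outside, world axes, zero at the start; "wrist_torque": the same for the moment, N m; "finger_gap": finger opening in mm; "gripper_force": force on a finger pad.
Only numpy, scipy, OpenCV 4.12 (cv2) and the standard library are available. Lean on these libraries where they do the work, as an engineer would, in place of code of your own. Each camera call takes 0.05 s, during which the arm holds its last target. There are 200 camera calls.

## Working session

There is one attempt and no reset: what is moved stays moved. The work goes in short steps, Python scripts to look and compute and a shell command to move; the robot and the scene stay as the last step left them, time stands still between calls to the robot, and variables do not carry over. Pictures are saved under pics/ and viewed, at most 14 in all, crops included, and the job is handed in when it is done.

```bash
mkdir -p pics; python3 - <<'E'
from station import *
import cv2,numpy as np
s=sense();print(s)
for n in("scene","top"):
    d=snapshot(n);np.savez(f"pics/{n}0.npz",**d)
    cv2.imwrite(f"pics/{n}0.png",d["frame"][:,:,::-1]);print(n,d["mtx"].tolist(),d["R"].tolist(),d["t"].tolist())
E
```

```text
{'clock': 0.0, 'joints': array([-71.14211416,  17.85903747,   0.80070105,  86.69164605,
        -0.25320797,  75.58363663,  -1.55841554]), 'joint_velocities': array([-0.12570645, -0.00086491,  0.03537337,  0.02813968, -0.01625392,
        0.06024608,  0.01072549]), 'joint_efforts': array([ 5.70721004e-04, -3.79921746e+01,  1.46389450e-01, -2.30591547e+01,
        1.21910451e-02,  1.33738932e-02,  1.00137149e-05]), 'ee_pos': array([199.02725526, 511.95073612, 230.23661793]), 'orientation': array([-1.79867511e+02,  4.06497332e-03,  1.58757972e+02]), 'ft_force': array([-0.43820582, -0.34087552, -0.01937412]), 'wrist_torque': array([ 0.02905565, -0.00198004,  0.02478245]), 'gripper_force': 0.0, 'finger_gap': 85.36674916226603}
scene [[498.19923308764675, 0.0, 319.2489579517473], [0.0, 498.19923308764675, 236.60266211582228], [0.0, 0.0, 1.0]] [[0.363221504660575, 0.9314823863775806, 0.02026579434503131], [0.6580003652209824, -0.24105926384043289, -0.7133904615887167], [-0.6596253921137066, 0.27245365694927975, -0.7004736589578527]] [-239.41468982782158, -305.3234472998231, 1356.7567873776813]
top [[442.3224567404745, 0.0, 326.4613089057963], [0.0, 442.3224567404745, 240.26630307500307], [0.0, 0.0, 1.0]] [[0.022442842696122272, -0.9997467769495307, -0.001643408270091809], [-0.9850637306023341, -0.021832463979713706, -0.17080043960243949], [0.17072130934224117, 0.005452109279865482, -0.98530427231433]] [48.00108032136821, 547.3537850982804, 831.2497938713153]
```

View pics/top0.png

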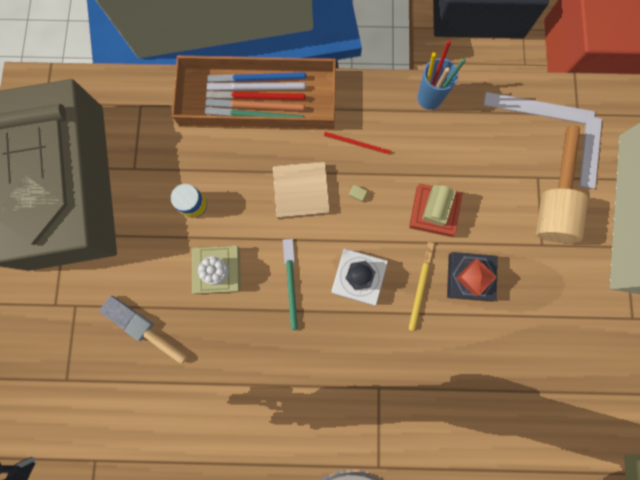

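View pics/scene0.png

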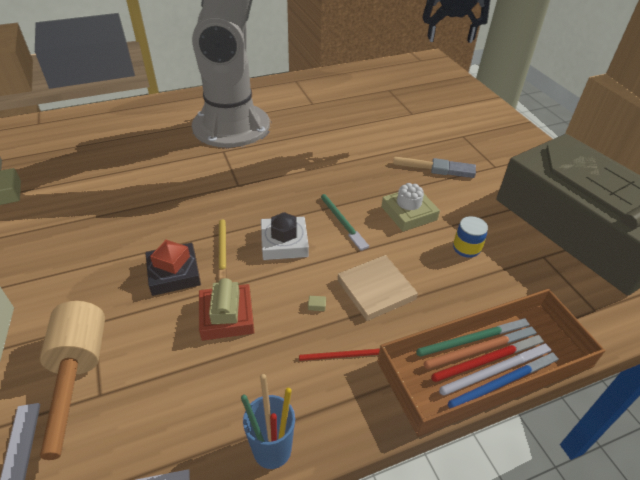

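The top view shows these positions:

| Item | Pixel (col, row) | Sits on |
|---|---|---|
| Rosette | (213,270) | sand block |
| Hexboss | (360,276) | white block |
| Scroll | (437,205) | red block |
| Diamond | (476,277) | dark block |
| Board, empty | (301,190) | – |
| Tin | (188,200) | – |

The scene view shows the same layout. It's a 4-cycle, so five moves are needed, using the board once.

```bash
cat > h.py <<'E'
import cv2,numpy as np
def ray(d,uv):
    uv=np.atleast_2d(uv).astype(float)
    c=-d["R"].T@d["t"]; r=(np.c_[uv,np.ones(len(uv))]@np.linalg.inv(d["mtx"]).T)@d["R"]
    return c,r
def plane(d,uv,z):
    c,r=ray(d,uv); return c+r*((z-c[2])/r[:,2])[:,None]
def tri(d1,u1,d2,u2):
    c1,r1=ray(d1,u1);c2,r2=ray(d2,u2);r1=r1[0]/np.linalg.norm(r1[0]);r2=r2[0]/np.linalg.norm(r2[0])
    k=np.linalg.lstsq(np.c_[r1,-r2],c2-c1,rcond=None)[0]
    a,b=c1+k[0]*r1,c2+k[1]*r2; return (a+b)/2,np.linalg.norm(a-b)
def height(d):   # world z of each pixel's ray at its depth reading
    v,u=np.mgrid[:480,:640]; c,r=ray(d,np.c_[u.ravel(),v.ravel()])
    return (c+r*d["z_map"].reshape(-1,1))[:,2].reshape(480,640)
def proj(d,X):
    p=d["mtx"]@(d["R"]@np.asarray(X,float)+d["t"]); return p[:2]/p[2]
E
python3 - <<'E'
from h import *
T=dict(np.load("pics/top0.npz"));S=dict(np.load("pics/scene0.npz"))
H=height(T);print("bench z",np.median(H[300:400,440:600]),H[300:400,440:600].std())
hsv=cv2.cvtColor(T["frame"],cv2.COLOR_RGB2HSV)
for n,(u,v) in dict(ros=(213,270),hexb=(360,276),scr=(437,205),dia=(476,277),board=(301,190),tin=(188,200)).items():
    print(n,H[v-36:v+36:6,u-36:u+36:6].round(0).astype(int).tolist())
a=cv2.resize(T["frame"][170:310,180:510],None,fx=2.4,fy=2.4,interpolation=cv2.INTER_CUBIC)
b=cv2.resize(S["frame"][170:345,130:490],None,fx=2.2,fy=2.2,interpolation=cv2.INTER_CUBIC)
b=cv2.resize(b,(a.shape[1],int(b.shape[0]*a.shape[1]/b.shape[1])))
o=np.vstack([a,b])[:, :,::-1];o=o[:600];print(o.shape);cv2.imwrite("pics/crop0.png",o)
E
```

```text
bench z -0.15200417332602 51.483912618934
ros [[1, -1, 0, 0, -1, 3, -3, -1, 2, 0, 0, -1], [2, 3, 2, 0, 0, -1, 0, 0, 1, 2, 0, -1], [-3, -1, 0, 2, -1, -2, 1, 2, 29, 29, 28, -3], [1, -1, -1, 32, 31, 30, 31, 30, 29, 31, 28, -2], [-1, -1, 2, 31, 28, 64, 66, 58, 30, 26, 31, -4], [1, 0, 2, 32, 61, 67, 66, 66, 53, 31, 28, 1], [1, 0, 1, 31, 67, 69, 67, 68, 61, 32, 26, -2], [0, -4, -1, 29, 66, 66, 66, 63, 51, 29, 29, 2], [-1, 1, -2, 30, 32, 61, 60, 53, 30, 29, 28, -2], [0, -1, 0, 28, 33, 28, 31, 32, 29, 31, 31, 0], [0, 1, 1, -1, -1, 2, 0, 1, 0, 0, 1, -1], [-2, -1, 0, 0, 1, -1, 0, 1, 3, -3, 1, -1]]
hexb [[-1, 1, 0, -2, 3, 0, -3, -1, 1, -5, -2, -1], [-1, 3, -1, 0, -2, -1, 1, 1, 0, -1, 1, 1], [1, -1, 2, 1, 29, 28, -1, -1, -1, -1, 3, 0], [1, -1, 2, 31, 31, 31, 32, 29, 31, -1, 0, -3], [2, 3, 0, 28, 32, 62, 60, 61, 28, 28, 29, -1], [1, -1, -2, 31, 61, 65, 68, 67, 61, 28, 29, 1], [1, -1, 29, 30, 57, 69, 70, 69, 61, 34, 1, 2], [2, 0, 31, 30, 40, 63, 66, 66, 62, 30, -1, -2], [0, 1, 31, 30, 30, 55, 60, 33, 34, 29, 1, 1], [-1, 1, 15, 27, 31, 28, 32, 32, 29, 32, -4, 0], [3, 1, -1, 1, -1, 0, 30, 29, 30, 0,
[... 1593 characters left out ...]
, [0, 1, 20, 17, 20, 19, 20, 21, 19, 21, 16, -2], [2, -1, 913, 21, 20, 21, 19, 21, 14, 11, 7, 0], [-2, -2, -1, 0, -2, 0, 0, -2, 0, -3, 1, 0]]
tin [[-3, 0, 0, 1, -2, 0, -1, -2, 3, 3, -2, -3], [0, 0, 0, -1, -1, 0, -4, -3, -1, 0, -1, 0], [-1, 1, 0, -1, -2, 0, -2, 0, -1, 1, -4, -1], [-1, 0, 0, 1, -2, 0, -3, 1, -2, 0, -2, -2], [4, 2, -4, 2, 67, 65, 66, 66, -2, 2, -1, 0], [-1, 0, 3, 0, 68, 65, 67, 66, 52, 0, 1, 0], [0, -1, 0, -1, 67, 64, 65, 67, 52, 11, -1, -2], [-2, 0, -2, 0, 68, 67, 64, 57, 41, 5, -1, -2], [2, -2, 1, 0, 1, 51, 53, 42, 24, 0, -1, -1], [-1, -3, -1, -3, 2, -1, -2, 0, 4, -3, 2, 0], [2, 0, 0, -2, -2, -2, -2, -1, -1, 0, 1, -1], [-4, 0, -2, 0, 0, -2, 4, -2, -1, 1, 0, -3]]
(600, 792, 3)
```

View pics/crop0.png

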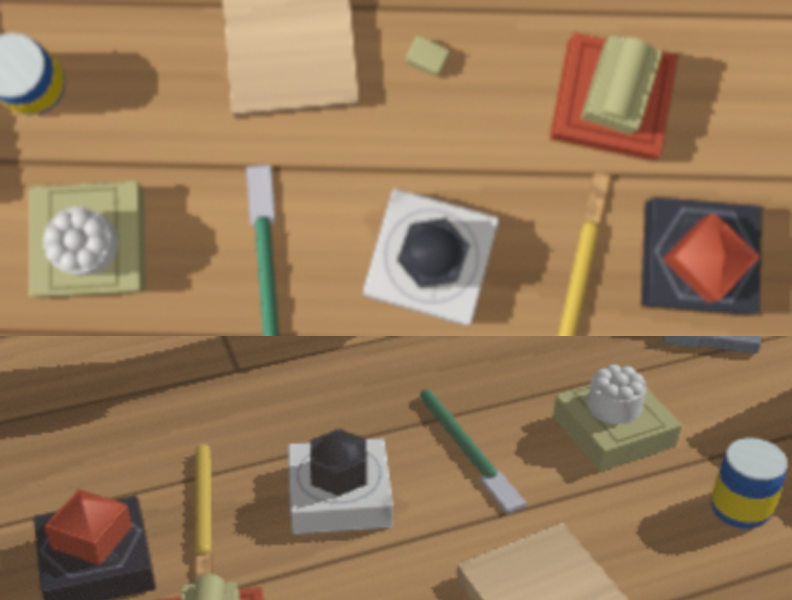

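```bash
cat >> h.py <<'E'
def pts(d):
    v,u=np.mgrid[:480,:640]; c,r=ray(d,np.c_[u.ravel(),v.ravel()])
    z=cv2.medianBlur(d["z_map"].astype(np.float32),3).reshape(-1,1)
    return (c+r*z)
def rect(P,mask):
    h=cv2.convexHull(P[mask][:,:2].astype(np.float32)); (x,y),(w,l),a=cv2.minAreaRect(h)
    return (round(x,1),round(y,1)),(round(w,1),round(l,1)),round(a,1)
def comp(P,mask,xy,r):   # largest blob of mask near xy
    m=(mask&(np.hypot(P[:,0]-xy[0],P[:,1]-xy[1])<r)).reshape(480,640).astype(np.uint8)
    n,lab,st,_=cv2.connectedComponentsWithStats(m,connectivity=4)
    return (lab==1+np.argmax(st[1:,4])).ravel() if n>1 else m.ravel()>0
G=dict(ros=((213,270),60,56),hexb=((360,276),60,56),scr=((437,205),58,54),dia=((476,277),58,54))
def look(T,S,spots,blocks=True):
    for n,(xy,rim) in spots.items():
        for k,d in (("top",T),("scene",S)):
            P=pts(d); z=P[:,2]
            m=comp(P,(z>rim-3.0)&(z<rim+22),xy,60)
            print(n,k,"orn",rect(P,m),"zmax",np.percentile(z[m],99).round(1),"rim p10",np.percentile(z[m],10).round(1), "mean",P[m].mean(0).round(1)[:2])
            if n=="ros": print("   circle",cv2.minEnclosingCircle(P[m][:,:2].astype(np.float32)))
            if blocks:
                m=comp(P,abs(z-30)<4.5,xy,85); print("    block",rect(P,m),"z",np.median(z[m]).round(1))
E
python3 - <<'E'
from h import *
T=dict(np.load("pics/top0.npz"));S=dict(np.load("pics/scene0.npz"))
sp={n:(plane(T,uv,65)[0][:2],rim) for n,(uv,rim,_) in G.items()}
look(T,S,sp)
for n,uv,z,r in(("board",(301,190),20,100),("tin",(188,200),66,60)):
    for d in(T,S):
        P=pts(d);xy=plane(T,uv,z)[0][:2];m=comp(P,abs(P[:,2]-z)<4.5,xy,r);print(n,rect(P,m),np.median(P[m][:,2]).round(1))
E
```

```text
ros top orn ((480.9, 281.5), (50.7, 52.9), 1.3) zmax 70.6 rim p10 59.8 mean [480.4 279.5]
   circle ((481.15850830078125, 281.2978820800781), 26.866884231567383)
    block ((485.8, 283.0), (92.2, 92.4), 4.2) z 29.9
ros scene orn ((483.6, 278.7), (51.6, 45.9), 55.7) zmax 69.5 rim p10 58.8 mean [486.5 276.9]
   circle ((481.8560485839844, 280.33001708984375), 26.71010971069336)
    block ((486.7, 283.0), (92.0, 93.2), 4.1) z 28.6
hexb top orn ((478.2, -7.7), (55.8, 52.5), 45.6) zmax 71.0 rim p10 59.1 mean [477.9  -6.6]
    block ((477.6, -6.9), (92.3, 92.4), 75.0) z 30.0
hexb scene orn ((477.1, -7.4), (50.4, 57.4), 70.7) zmax 69.3 rim p10 58.0 mean [483.1  -9.2]
    block ((478.6, -7.8), (91.7, 91.7), 75.2) z 28.6
scr top orn ((623.7, -164.0), (44.4, 70.3), 72.2) zmax 71.3 rim p10 56.8 mean [ 622.3 -162.5]
    block ((620.1, -164.6), (92.7, 92.7), 78.8) z 30.0
scr scene orn ((624.6, -164.7), (43.3, 69.9), 71.9) zmax 70.2 rim p10 56.2 mean [ 628.6 -164.7]
    block ((621.2, -165.0), (91.7, 92.4), 78.9) z 28.8
dia top orn ((479.4, -234.2), (49.7, 50.6), 45.3) zmax 73.9 rim p10 57.4 mean [ 478.6 -231.8]
    block ((483.6, -235.5), (92.5, 92.2), 86.1) z 29.9
dia scene orn ((479.9, -235.1), (50.3, 49.9), 47.3) zmax 73.3 rim p10 56.4 mean [ 486.9 -235. ]
    block ((484.6, -236.4), (91.8, 93.0), 86.4) z 28.6
board ((658.7, 117.3), (111.3, 110.2), 6.3) 19.8
board ((658.7, 116.7), (111.4, 111.1), 6.8) 18.6
tin ((625.1, 344.2), (52.1, 52.0), 1.3) 65.8
tin ((624.8, 343.3), (52.8, 50.6), 72.4) 64.3
```

```bash
python3 -m inch '[0,0,0,0.04,-0.08,-0.02,1, 0,0,0,0.087,-0.162,-0.03,1, 0,0,0,0.087,-0.162,-0.03,1, 0,0,0,0.087,-0.162,-0.03,1, 0,0,0,0.087,-0.162,-0.03,1, 0,0,0,0.087,-0.162,-0.03,1, 0,0,0,0.087,-0.162,-0.03,1, 0,0,0,0.087,-0.162,-0.03,1, 0,0,0,0.087,-0.162,-0.03,1, 0,0,0,0.087,-0.162,-0.03,1]'
python3 - <<'E'
from h import *
T=dict(np.load("pics/top0.npz"));S=dict(np.load("pics/scene0.npz"))
for k,d in(("top",T),("scene",S)):
    P=pts(d);m=comp(P,(P[:,2]>57)&(P[:,2]<80),(478,-7),60);Q=P[m][:,:2];W=[]
    for a in range(0,60,3):
        w=0
        for b in (a,a+60,a+120):
            p=Q@[np.cos(np.radians(b)),np.sin(np.radians(b))];w+=np.percentile(p,99.5)-np.percentile(p,.5)
        W.append((a,round(w/3,1)))
    print(k,W)
E
```

```text
clock: 0.93
ee_pos: [364.0, 203.2, 172.8]
orientation: [-180.0, -0.0, 158.8]
ft_force: [0.9, -0.4, -0.3]
finger_gap: 85.5
gripper_force: 0.0
top [(0, np.float64(52.4)), (3, np.float64(51.8)), (6, np.float64(51.3)), (9, np.float64(51.1)), (12, np.float64(51.2)), (15, np.float64(51.3)), (18, np.float64(51.7)), (21, np.float64(52.2)), (24, np.float64(52.5)), (27, np.float64(52.9)), (30, np.float64(53.0)), (33, np.float64(53.2)), (36, np.float64(53.5)), (39, np.float64(53.7)), (42, np.float64(54.0)), (45, np.float64(54.0)), (48, np.float64(53.7)), (51, np.float64(53.3)), (54, np.float64(53.1)), (57, np.float64(52.7))]
scene [(0, np.float64(52.4)), (3, np.float64(52.1)), (6, np.float64(51.5)), (9, np.float64(51.2)), (12, np.float64(51.3)), (15, np.float64(51.5)), (18, np.float64(51.8)), (21, np.float64(52.5)), (24, np.float64(53.1)), (27, np.float64(53.8)), (30, np.float64(54.2)), (33, np.float64(54.5)), (36, np.float64(54.8)), (39, np.float64(54.9)), (42, np.float64(54.9)), (45, np.float64(54.8)), (48, np.float64(54.6)), (51, np.float64(54.3)), (54, np.float64(53.8)), (57, np.float64(53.2))]
```

```bash
python3 -m inch '[0,0,0.05,0.081,-0.152,-0.045,1, 0,0,0,0.081,-0.152,-0.045,1, 0,0,0,0.081,-0.152,-0.045,1, 0,0,0,0.081,-0.152,-0.045,1, 0,0,0,0.081,-0.152,-0.045,1, 0,0,0,0.081,-0.152,-0.045,1, 0,0,0,0.081,-0.152,-0.045,1, 0,0,0,0,0,0,1, 0,0,0,0,0,0,1]'
```

```text
clock: 1.68
ee_pos: [476.9, -10.4, 109.4]
orientation: [-179.9, -0.1, 160.7]
ft_force: [-0.8, 1.3, -0.2]
finger_gap: 85.3
gripper_force: 0.0
```

```bash
python3 -m inch '[0,0,0,0.003,0,-0.07,1, 0,0,0,0,0,-0.07,1, 0,0,0,0,0,-0.07,1, 0,0,0,0,0,-0.07,1, 0,0,0,0,0,-0.06,1, 0,0,0,0,0,-0.03,1, 0,0,0,0,0,0,1, 0,0,0,0,0,0,1]'
```

```text
clock: 2.35
ee_pos: [477.7, -6.7, 36.4]
orientation: [180.0, -0.0, 161.1]
ft_force: [-0.2, -0.1, -0.2]
finger_gap: 85.7
gripper_force: 0.0
```

```bash
python3 -m inch '[0,0,0,0,0,-0.01,1, 0,0,0,0,0,0,0, 0,0,0,0,0,0,0, 0,0,0,0,0,0,0, 0,0,0,0,0,0,0, 0,0,0,0,0,0,0, 0,0,0,0,0,0,0, 0,0,0,0,0,0,0, 0,0,0,0,0,0,0, 0,0,0,0,0,0,0]'; python3 -m inch '[0,0,0,0,0,0,0, 0,0,0,0,0,0,0, 0,0,0,0,0,0,0]'
```

```text
clock: 3.18
ee_pos: [478.8, -7.7, 35.1]
orientation: [179.9, 0.1, 161.0]
ft_force: [-0.9, 0.2, 5.2]
finger_gap: 51.0
gripper_force: 64.6
clock: 3.43
ee_pos: [478.8, -7.7, 35.1]
orientation: [179.9, 0.1, 161.0]
ft_force: [-0.2, 0.4, 5.7]
finger_gap: 50.9
gripper_force: 64.6
```

```bash
python3 -m inch '[0,0,0,0,0,0.02,0, 0,0,0,0,0,0.04,0, 0,0,0,0,0,0.08,0, 0,0,0,0,0,0.1,0, 0,0,0,0,0,0.1,0, 0,0,0,0,0,0.06,0, 0,0,0,0,0,0.02,0]'; python3 -m inch '[0,0,0,0.05,0.035,0,0, 0,0,0,0.1,0.07,0,0, 0,0,0,0.13,0.09,0,0, 0,0,0,0.13,0.09,0,0, 0,0,0,0.13,0.09,0,0, 0,0,0,0.13,0.09,0,0, 0,0,0,0.12,0.08,0,0, 0,0,0,0.08,0.055,0,0, 0,0,0,0.034,0.024,0,0, 0,0,0,0,0,0,0]';python3 -m inch '[0,0,0,0,0,-0.08,0, 0,0,0,0,0,-0.1,0, 0,0,0,0,0,-0.1,0, 0,0,0,0,0,-0.08,0, 0,0,0,0,0,-0.04,0, 0,0,0,0,0,-0.02,0, 0,0,0,0,0,-0.01,0, 0,0,0,0,0,0,0, 0,0,0,0,0,0,0]'
```

```text
clock: 4.02
ee_pos: [479.1, -7.9, 120.5]
orientation: [179.9, 0.2, 161.0]
ft_force: [-0.3, 0.2, -1.3]
finger_gap: 51.1
gripper_force: 63.9
clock: 4.85
ee_pos: [659.0, 119.5, 116.3]
orientation: [-180.0, -0.1, 161.2]
ft_force: [-1.1, 0.3, -1.5]
finger_gap: 50.3
gripper_force: 63.9
clock: 5.6
ee_pos: [659.5, 116.9, 33.5]
orientation: [179.9, 0.1, 161.0]
ft_force: [-0.1, -0.4, -1.2]
finger_gap: 51.1
gripper_force: 63.9
```

```bash
python3 -m inch '[0,0,0,0,0,-0.02,0, 0,0,0,0,0,-0.01,0, 0,0,0,0,0,-0.004,0, 0,0,0,0,0,-0.004,0, 0,0,0,0,0,0,0, 0,0,0,0,0,0,0]';python3 -m inch '[0,0,0,0,0,-0.004,0, 0,0,0,0,0,0,0, 0,0,0,0,0,0,0]'
```

```text
clock: 6.1
ee_pos: [658.6, 117.1, 25.3]
orientation: [180.0, -0.0, 161.0]
ft_force: [-2.9, 0.4, 3.1]
finger_gap: 51.2
gripper_force: 64.2
clock: 6.35
ee_pos: [658.6, 117.1, 25.3]
orientation: [180.0, -0.0, 161.0]
ft_force: [-3.8, -0.1, 6.5]
finger_gap: 51.0
gripper_force: 64.9
```

```bash
python3 -m inch '[0,0,0,0,0,0,1, 0,0,0,0,0,0,1, 0,0,0,0,0,0,1, 0,0,0,0,0,0,1, 0,0,0,0,0,0,1, 0,0,0,0,0,0,1]';python3 -m inch '[0,0,0,0,0,0.04,1, 0,0,0,0,0,0.1,1, 0,0,0,0,0,0.15,1, 0,0,0,0,0,0.16,1, 0,0,0,-0.06,0.055,0,1, 0,0,0,-0.13,0.12,0,1, 0,0,0,-0.13,0.12,0,1, 0,0,0,-0.13,0.12,0,1, 0,0,0,-0.13,0.12,0,1, 0,0,0,-0.13,0.12,0,1]';python3 -m inch '[0,0,0,-0.11,0.1,0,1, 0,0,0,-0.06,0.055,0,1, 0,0,0,-0.006,0,0,1, 0,0,0,0,0,0,1, 0,0,0,0,0,0,1]'
python3 - <<'E'
from h import *
from station import snapshot
T=snapshot("top");P=pts(T);m=comp(P,(P[:,2]>47)&(P[:,2]<75),(658,117),60);print(rect(P,m),np.percentile(P[m][:,2],[10,99]))
E
```

```text
clock: 6.85
ee_pos: [658.7, 117.1, 23.7]
orientation: [-180.0, 0.0, 161.0]
ft_force: [0.1, 0.1, -0.3]
finger_gap: 85.6
gripper_force: 0.0
clock: 7.68
ee_pos: [515.6, 249.1, 114.7]
orientation: [179.9, 0.0, 161.0]
ft_force: [1.1, 0.6, 0.5]
finger_gap: 85.4
gripper_force: 0.0
clock: 8.1
ee_pos: [482.9, 277.6, 114.5]
orientation: [-180.0, 0.1, 160.9]
ft_force: [0.2, 0.1, -0.2]
finger_gap: 85.5
gripper_force: 0.0
((658.4, 116.3), (55.7, 52.5), 44.7) [48.9868744  61.02840054]
```

```bash
python3 -m inch '[0,0,0,-0.008,0.015,-0.06,1, 0,0,0,0,0,-0.1,1, 0,0,0,0,0,-0.1,1, 0,0,0,0,0,-0.08,1, 0,0,0,0,0,-0.04,1, 0,0,0,0,0,-0.015,1, 0,0,0,0,0,0,1, 0,0,0,0,0,0,1]';python3 -m inch '[0,0,0,0,0,0,0, 0,0,0,0,0,0,0, 0,0,0,0,0,0,0, 0,0,0,0,0,0,0, 0,0,0,0,0,0,0, 0,0,0,0,0,0,0, 0,0,0,0,0,0,0, 0,0,0,0,0,0,0]'
```

```text
clock: 8.82
ee_pos: [481.1, 281.8, 35.7]
orientation: [179.9, 0.1, 160.9]
ft_force: [-0.3, 1.2, 0.1]
finger_gap: 85.5
gripper_force: 0.0
clock: 9.48
ee_pos: [480.9, 282.5, 36.2]
orientation: [179.9, 0.1, 161.0]
ft_force: [0.3, -0.9, 5.3]
finger_gap: 52.0
gripper_force: 63.6
```

```bash
python3 -m inch '[0,0,0,0,0,0.02,0, 0,0,0,0,0,0.04,0, 0,0,0,0,0,0.08,0, 0,0,0,0,0,0.1,0, 0,0,0,0,0,0.1,0, 0,0,0,0,0,0.06,0, 0,0,0,0,0,0.02,0]'; python3 -m inch '[0,0,0,-0.006,-0.05,0,0, 0,0,0,-0.012,-0.1,0,0, 0,0,0,0,-0.15,0,0, 0,0,0,0,-0.15,0,0, 0,0,0,0,-0.15,0,0, 0,0,0,0,-0.15,0,0, 0,0,0,0,-0.15,0,0, 0,0,0,0,-0.15,0,0, 0,0,0,0,-0.15,0,0, 0,0,0,0,-0.13,0,0]';python3 -m inch '[0,0,0,0,-0.08,0,0, 0,0,0,0,-0.037,0,0, 0,0,0,0,0,0,0, 0,0,0,0,0,-0.06,0, 0,0,0,0,0,-0.1,0, 0,0,0,0,0,-0.1,0, 0,0,0,0,0,-0.08,0, 0,0,0,0,0,-0.03,0, 0,0,0,0,0,-0.01,0, 0,0,0,0,0,0,0]'; python3 -m inch '[0,0,0,0,0,0,0, 0,0,0,0,0,0,0]'
```

```text
clock: 10.07
ee_pos: [481.0, 282.7, 121.3]
orientation: [179.8, 0.1, 161.0]
ft_force: [0.7, -0.0, -2.4]
finger_gap: 51.9
gripper_force: 63.1
clock: 10.9
ee_pos: [474.0, 12.8, 117.6]
orientation: [-179.9, -0.2, 160.9]
ft_force: [0.1, -0.5, -1.3]
finger_gap: 52.0
gripper_force: 63.2
clock: 11.73
ee_pos: [476.0, -6.3, 42.5]
orientation: [-180.0, -0.1, 161.1]
ft_force: [-1.1, 0.9, -2.5]
finger_gap: 52.2
gripper_force: 63.2
clock: 11.9
ee_pos: [477.3, -7.1, 43.9]
orientation: [179.9, 0.1, 161.0]
ft_force: [0.8, -0.5, -2.1]
finger_gap: 52.2
gripper_force: 63.2
```

```bash
python3 -m inch '[0,0,0,0,0,-0.02,0, 0,0,0,0,0,-0.01,0, 0,0,0,0,0,-0.004,0, 0,0,0,0,0,-0.003,0, 0,0,0,0,0,0,0, 0,0,0,0,0,0,0]';python3 -m inch '[0,0,0,0,0,-0.004,0, 0,0,0,0,0,0,0, 0,0,0,0,0,0,0]'
```

```text
clock: 12.4
ee_pos: [476.2, -7.3, 36.2]
orientation: [180.0, -0.0, 161.0]
ft_force: [-2.7, 0.6, 5.7]
finger_gap: 52.0
gripper_force: 64.1
clock: 12.65
ee_pos: [476.2, -7.2, 36.2]
orientation: [179.9, -0.0, 161.0]
ft_force: [-4.0, 1.2, 11.2]
finger_gap: 52.2
gripper_force: 64.9
```

```bash
python3 -m inch '[0,0,0,0,0,0,1, 0,0,0,0,0,0,1, 0,0,0,0,0,0,1, 0,0,0,0,0,0,1, 0,0,0,0,0,0,1, 0,0,0,0,0,0,1]';python3 -m inch '[0,0,0,0,0,0.04,1, 0,0,0,0,0,0.1,1, 0,0,0,0,0,0.14,1, 0,0,0,0,0,0.12,1, 0,0,0.02,0.05,-0.055,0,1, 0,0,0,0.12,-0.127,0,1, 0,0,0,0.12,-0.127,0,1, 0,0,0,0.12,-0.127,0,1, 0,0,0,0.12,-0.127,0,1, 0,0,0,0.12,-0.127,0,1]';python3 -m inch '[0,0,0,0.06,-0.07,0,1, 0,0,0,0.029,-0.026,0,1, 0,0,0,0,0,0,1, 0,0,0,0,0,0,1, 0,0,0,0,0,0,1]'
python3 - <<'E'
from h import *
from station import snapshot
T=snapshot("top");P=pts(T);m=comp(P,(P[:,2]>57)&(P[:,2]<80),(478,-7),60);print(rect(P,m),cv2.minEnclosingCircle(P[m][:,:2].astype(np.float32)),np.percentile(P[m][:,2],[10,99]))
E
```

```text
clock: 13.15
ee_pos: [476.3, -7.4, 34.6]
orientation: [-180.0, -0.0, 161.0]
ft_force: [-0.1, 0.5, 0.2]
finger_gap: 85.4
gripper_force: 0.0
clock: 13.98
ee_pos: [607.3, -146.4, 115.2]
orientation: [180.0, 0.0, 161.9]
ft_force: [1.3, 0.5, 0.8]
finger_gap: 85.8
gripper_force: 0.0
clock: 14.4
ee_pos: [623.4, -162.3, 114.6]
orientation: [179.9, -0.1, 162.0]
ft_force: [-0.0, 0.1, 0.3]
finger_gap: 85.6
gripper_force: 0.0
((477.6, -8.1), (51.7, 52.2), 27.8) ((477.2132263183594, -7.777138710021973), 26.90789222717285) [59.91686138 70.47676168]
```

```bash
python3 -m inch '[0,0,0,0.002,-0.006,-0.06,1, 0,0,0,0,0,-0.1,1, 0,0,0,0,0,-0.1,1, 0,0,0,0,0,-0.08,1, 0,0,0,0,0,-0.04,1, 0,0,0,0,0,-0.02,1, 0,0,0,0,0,0,1, 0,0,0,0,0,0,1]';python3 -m inch '[0,0,0,0,0,0,0, 0,0,0,0,0,0,0, 0,0,0,0,0,0,0, 0,0,0,0,0,0,0, 0,0,0,0,0,0,0, 0,0,0,0,0,0,0, 0,0,0,0,0,0,0, 0,0,0,0,0,0,0, 0,0,0,0,0,0,0, 0,0,0,0,0,0,0]'
```

```text
clock: 15.12
ee_pos: [624.9, -165.7, 35.4]
orientation: [180.0, 0.1, 161.9]
ft_force: [0.5, -0.5, 0.2]
finger_gap: 85.3
gripper_force: 0.0
clock: 15.95
ee_pos: [625.5, -165.9, 35.9]
orientation: [180.0, 0.1, 161.9]
ft_force: [-0.3, 0.5, 6.4]
finger_gap: 42.9
gripper_force: 64.3
```

```bash
python3 -m inch '[0,0,0,0,0,0.02,0, 0,0,0,0,0,0.04,0, 0,0,0,0,0,0.08,0, 0,0,0,0,0,0.1,0, 0,0,0,0,0,0.1,0, 0,0,0,0,0,0.06,0, 0,0,0,0,0,0.02,0]'; python3 -m inch '[0,0,0,-0.015,0.05,0,0, 0,0,0,-0.031,0.1,0,0, 0,0,0,-0.046,0.15,0,0, 0,0,0,-0.046,0.15,0,0, 0,0,0,-0.046,0.15,0,0, 0,0,0,-0.046,0.15,0,0, 0,0,0,-0.046,0.15,0,0, 0,0,0,-0.046,0.15,0,0, 0,0,0,-0.046,0.15,0,0, 0,0,0,-0.046,0.15,0,0]';python3 -m inch '[0,0,0,-0.046,0.15,0,0, 0,0,0,-0.046,0.15,0,0, 0,0,0,-0.046,0.15,0,0, 0,0,0,-0.046,0.15,0,0, 0,0,0,-0.046,0.15,0,0, 0,0,0,-0.031,0.1,0,0, 0,0,0,-0.012,0.04,0,0, 0,0,0,0,0,0,0, 0,0,0,0,0,0,0, 0,0,0,0,0,0,0]'
```

```text
clock: 16.53
ee_pos: [625.5, -166.4, 121.1]
orientation: [-180.0, 0.2, 161.9]
ft_force: [0.4, -0.7, -0.9]
finger_gap: 42.9
gripper_force: 63.6
clock: 17.37
ee_pos: [538.9, 106.4, 117.0]
orientation: [-179.9, -0.2, 162.0]
ft_force: [0.6, 0.5, -2.0]
finger_gap: 43.0
gripper_force: 63.5
clock: 18.2
ee_pos: [487.8, 279.1, 118.3]
orientation: [-179.9, 0.0, 161.7]
ft_force: [0.3, -0.7, -1.1]
finger_gap: 42.9
gripper_force: 63.5
```

```bash
python3 -m inch '[0,0,0,0,0,-0.06,0, 0,0,0,0,0,-0.1,0, 0,0,0,0,0,-0.1,0, 0,0,0,0,0,-0.08,0, 0,0,0,0,0,-0.03,0, 0,0,0,0,0,-0.01,0, 0,0,0,0,0,0,0, 0,0,0,0,0,0,0, 0,0,0,0,0,0,0]'
```

```text
clock: 18.95
ee_pos: [488.3, 282.4, 44.0]
orientation: [179.9, 0.1, 161.9]
ft_force: [0.6, -0.2, -1.5]
finger_gap: 42.7
gripper_force: 63.5
```

```bash
python3 -m inch '[0,0,0,0,0,-0.02,0, 0,0,0,0,0,-0.01,0, 0,0,0,0,0,-0.005,0, 0,0,0,0,0,-0.005,0, 0,0,0,0,0,-0.004,0, 0,0,0,0,0,0,0, 0,0,0,0,0,0,0]'
```

```text
clock: 19.53
ee_pos: [486.9, 282.4, 35.8]
orientation: [180.0, -0.0, 161.9]
ft_force: [-4.0, -1.1, 9.4]
finger_gap: 43.1
gripper_force: 65.0
```

```bash
python3 -m inch '[0,0,0,0,0,0,1, 0,0,0,0,0,0,1, 0,0,0,0,0,0,1, 0,0,0,0,0,0,1, 0,0,0,0,0,0,1, 0,0,0,0,0,0,1, 0,0,0,0,0,0,1]';python3 -m inch '[0,0,0,0,0,0.04,1, 0,0,0,0,0,0.1,1, 0,0,0,0,0,0.14,1, 0,0,0,0,0,0.12,1, 0,0,-0.058,0,-0.05,0,1, 0,0,-0.058,0,-0.12,0,1, 0,0,-0.058,-0.01,-0.16,0,1, 0,0,-0.058,-0.01,-0.16,0,1, 0,0,-0.058,-0.01,-0.16,0,1, 0,0,-0.058,-0.01,-0.16,0,1]';python3 -m inch '[0,0,-0.058,0,-0.16,0,1, 0,0,-0.058,0,-0.16,0,1, 0,0,-0.058,0,-0.16,0,1, 0,0,-0.058,0,-0.16,0,1, 0,0,0,0,-0.16,0,1, 0,0,0,0,-0.16,0,1, 0,0,0,0,-0.16,0,1, 0,0,0,0,-0.16,0,1, 0,0,0,0,-0.16,0,1, 0,0,0,0,-0.16,0,1]';python3 -m inch '[0,0,0,0,-0.12,0,1, 0,0,0,0,-0.05,0,1, 0,0,0,0,0,0,1, 0,0,0,0,0,0,1, 0,0,0,0,0,0,1]'
python3 - <<'E'
from h import *
from station import snapshot
T=snapshot("top");P=pts(T);m=comp(P,(P[:,2]>55)&(P[:,2]<80),(486,283),60);print(rect(P,m),np.percentile(P[m][:,2],[10,99]))
E
```

```text
clock: 20.12
ee_pos: [487.0, 282.2, 33.8]
orientation: [-180.0, -0.0, 161.9]
ft_force: [-0.6, -0.3, 0.2]
finger_gap: 85.7
gripper_force: 0.0
clock: 20.95
ee_pos: [479.0, 118.9, 114.7]
orientation: [179.9, 0.0, 146.1]
ft_force: [0.6, 0.1, -0.3]
finger_gap: 85.5
gripper_force: 0.0
clock: 21.78
ee_pos: [479.1, -201.3, 114.6]
orientation: [179.9, 0.0, 135.8]
ft_force: [1.2, -0.6, 0.8]
finger_gap: 85.6
gripper_force: 0.0
clock: 22.2
ee_pos: [479.6, -231.0, 113.7]
orientation: [179.9, -0.1, 136.0]
ft_force: [0.5, 0.5, -0.7]
finger_gap: 85.4
gripper_force: 0.0
((485.5, 282.8), (44.8, 69.9), 72.0) [57.17302075 71.43140362]
```

```bash
python3 -m inch '[0,0,0,0,-0.006,-0.06,1, 0,0,0,0,0,-0.1,1, 0,0,0,0,0,-0.1,1, 0,0,0,0,0,-0.08,1, 0,0,0,0,0,-0.04,1, 0,0,0,0,0,-0.015,1, 0,0,0,0,0,0,1, 0,0,0,0,0,0,1]';python3 -m inch '[0,0,0,0,0,0,0, 0,0,0,0,0,0,0, 0,0,0,0,0,0,0, 0,0,0,0,0,0,0, 0,0,0,0,0,0,0, 0,0,0,0,0,0,0, 0,0,0,0,0,0,0, 0,0,0,0,0,0,0, 0,0,0,0,0,0,0, 0,0,0,0,0,0,0]'
```

```text
clock: 22.92
ee_pos: [479.6, -235.0, 35.4]
orientation: [180.0, 0.1, 135.8]
ft_force: [-0.1, 0.7, -0.2]
finger_gap: 85.3
gripper_force: 0.0
clock: 23.75
ee_pos: [480.1, -235.5, 36.0]
orientation: [179.9, 0.1, 135.8]
ft_force: [0.6, 0.5, 6.4]
finger_gap: 48.9
gripper_force: 64.8
```

```bash
python3 -m inch '[0,0,0,0,0,0.02,0, 0,0,0,0,0,0.04,0, 0,0,0,0,0,0.08,0, 0,0,0,0,0,0.1,0, 0,0,0,0,0,0.1,0, 0,0,0,0,0,0.06,0, 0,0,0,0,0,0.02,0]'; python3 -m inch '[0,0,0,0.04,0.02,0,0, 0,0,0,0.09,0.045,0,0, 0,0,0,0.13,0.065,0,0, 0,0,0,0.13,0.065,0,0, 0,0,0,0.13,0.065,0,0, 0,0,0,0.1,0.05,0,0, 0,0,0,0.06,0.03,0,0, 0,0,0,0.022,0.013,0,0, 0,0,0,0,0,0,0, 0,0,0,0,0,0,0]';python3 -m inch '[0,0,0,0,0,-0.06,0, 0,0,0,0,0,-0.1,0, 0,0,0,0,0,-0.1,0, 0,0,0,0,0,-0.08,0, 0,0,0,0,0,-0.03,0, 0,0,0,0,0,-0.01,0, 0,0,0,0,0,0,0, 0,0,0,0,0,0,0, 0,0,0,0,0,0,0]'
```

```text
clock: 24.33
ee_pos: [480.1, -235.7, 121.1]
orientation: [179.9, 0.2, 135.8]
ft_force: [0.5, -0.5, -1.5]
finger_gap: 48.7
gripper_force: 64.1
clock: 25.17
ee_pos: [618.2, -164.6, 117.6]
orientation: [-179.9, -0.1, 135.8]
ft_force: [0.0, -0.9, -1.5]
finger_gap: 48.5
gripper_force: 64.1
clock: 25.92
ee_pos: [620.3, -165.0, 44.3]
orientation: [179.9, 0.1, 135.8]
ft_force: [0.0, -0.1, -1.3]
finger_gap: 49.0
gripper_force: 64.1
```

```bash
python3 -m inch '[0,0,0,0,0,-0.02,0, 0,0,0,0,0,-0.01,0, 0,0,0,0,0,-0.005,0, 0,0,0,0,0,-0.005,0, 0,0,0,0,0,-0.004,0, 0,0,0,0,0,0,0, 0,0,0,0,0,0,0]'
```

```text
clock: 26.5
ee_pos: [619.5, -164.2, 36.1]
orientation: [179.9, -0.0, 135.8]
ft_force: [-3.9, 1.0, 8.5]
finger_gap: 48.9
gripper_force: 65.2
```

```bash
python3 -m inch '[0,0,0,0,0,0,1, 0,0,0,0,0,0,1, 0,0,0,0,0,0,1, 0,0,0,0,0,0,1, 0,0,0,0,0,0,1, 0,0,0,0,0,0,1, 0,0,0,0,0,0,1]';python3 -m inch '[0,0,0,0,0,0.04,1, 0,0,0,0,0,0.1,1, 0,0,0,0,0,0.14,1, 0,0,0,0,0,0.12,1, 0,0,0.056,0.007,0.05,0,1, 0,0,0.056,0.014,0.1,0,1, 0,0,0.056,0.02,0.145,0,1, 0,0,0.056,0.02,0.145,0,1, 0,0,0.056,0.02,0.145,0,1, 0,0,0.056,0.02,0.145,0,1]';python3 -m inch '[0,0,0.056,0.02,0.145,0,1, 0,0,0.056,0.02,0.145,0,1, 0,0,0.056,0.02,0.145,0,1, 0,0,0.056,0.02,0.145,0,1, 0,0,0,0.014,0.07,0,1, 0,0,0,0.019,0.03,0,1, 0,0,0,0,0,0,1, 0,0,0,0,0,0,1, 0,0,0,0,0,0,1]'
python3 - <<'E'
from h import *
from station import snapshot
T=snapshot("top");P=pts(T);m=comp(P,(P[:,2]>55)&(P[:,2]<80),(620,-165),60);print(rect(P,m),np.percentile(P[m][:,2],[10,99]))
E
```

```text
clock: 27.08
ee_pos: [619.4, -164.4, 33.9]
orientation: [-180.0, -0.0, 135.8]
ft_force: [-0.8, 0.5, -0.8]
finger_gap: 85.5
gripper_force: 0.0
clock: 27.92
ee_pos: [639.8, -16.8, 114.5]
orientation: [180.0, 0.0, 151.1]
ft_force: [-0.4, 0.3, 0.2]
finger_gap: 85.5
gripper_force: 0.0
clock: 28.67
ee_pos: [662.4, 113.7, 114.3]
orientation: [-179.9, 0.1, 160.7]
ft_force: [-0.7, -0.2, -0.1]
finger_gap: 85.6
gripper_force: 0.0
((619.2, -163.6), (48.8, 49.7), 45.6) [57.39179033 74.83507046]
```

```bash
python3 -m inch '[0,0,0,-0.018,0,-0.06,1, 0,0,0,0,0,-0.1,1, 0,0,0,0,0,-0.1,1, 0,0,0,0,0,-0.1,1, 0,0,0,0,0,-0.06,1, 0,0,0,0,0,-0.02,1, 0,0,0,0,0,-0.005,1, 0,0,0,0,0,0,1, 0,0,0,0,0,0,1]';python3 -m inch '[0,0,0,0,0,0,0, 0,0,0,0,0,0,0, 0,0,0,0,0,0,0, 0,0,0,0,0,0,0, 0,0,0,0,0,0,0, 0,0,0,0,0,0,0, 0,0,0,0,0,0,0, 0,0,0,0,0,0,0, 0,0,0,0,0,0,0, 0,0,0,0,0,0,0]'
```

```text
clock: 29.47
ee_pos: [659.9, 117.4, 26.6]
orientation: [179.9, 0.1, 161.0]
ft_force: [1.0, -0.2, 0.8]
finger_gap: 85.4
gripper_force: 0.0
clock: 30.3
ee_pos: [659.6, 117.7, 26.3]
orientation: [179.9, 0.1, 161.0]
ft_force: [-0.7, -0.1, 4.5]
finger_gap: 51.0
gripper_force: 65.9
```

```bash
python3 -m inch '[0,0,0,0,0,0.02,0, 0,0,0,0,0,0.04,0, 0,0,0,0,0,0.1,0, 0,0,0,0,0,0.12,0, 0,0,0,0,0,0.12,0, 0,0,0,0,0,0.06,0, 0,0,0,0,0,0.02,0]'; python3 -m inch '[0,0,0,-0.025,-0.05,0,0, 0,0,0,-0.049,-0.1,0,0, 0,0,0,-0.069,-0.14,0,0, 0,0,0,-0.069,-0.14,0,0, 0,0,0,-0.069,-0.14,0,0, 0,0,0,-0.069,-0.14,0,0, 0,0,0,-0.069,-0.14,0,0, 0,0,0,-0.069,-0.14,0,0, 0,0,0,-0.069,-0.14,0,0, 0,0,0,-0.069,-0.14,0,0]';python3 -m inch '[0,0,0,-0.069,-0.14,0,0, 0,0,0,-0.069,-0.14,0,0, 0,0,0,-0.06,-0.12,0,0, 0,0,0,-0.035,-0.07,0,0, 0,0,0,-0.0155,-0.0295,0,0, 0,0,0,0,0,0,0, 0,0,0,0,0,0,0]';python3 -m inch '[0,0,0,0,0,-0.06,0, 0,0,0,0,0,-0.1,0, 0,0,0,0,0,-0.1,0, 0,0,0,0,0,-0.08,0, 0,0,0,0,0,-0.03,0, 0,0,0,0,0,-0.01,0, 0,0,0,0,0,0,0, 0,0,0,0,0,0,0, 0,0,0,0,0,0,0]'
```

```text
clock: 30.88
ee_pos: [660.1, 117.7, 123.9]
orientation: [179.9, 0.2, 161.0]
ft_force: [0.2, -0.6, -1.8]
finger_gap: 50.9
gripper_force: 65.2
clock: 31.72
ee_pos: [530.1, -137.6, 119.0]
orientation: [-180.0, -0.3, 161.0]
ft_force: [0.4, -0.0, -0.6]
finger_gap: 50.5
gripper_force: 65.2
clock: 32.3
ee_pos: [483.3, -234.9, 120.0]
orientation: [179.9, -0.1, 161.0]
ft_force: [0.4, 0.1, -2.2]
finger_gap: 50.9
gripper_force: 65.2
clock: 33.05
ee_pos: [484.9, -236.5, 46.2]
orientation: [180.0, 0.1, 161.0]
ft_force: [0.8, -0.5, -0.2]
finger_gap: 51.0
gripper_force: 65.2
```

Touch is expected at about 36.3.

```bash
python3 -m inch '[0,0,0,0,0,-0.025,0, 0,0,0,0,0,-0.015,0, 0,0,0,0,0,-0.006,0, 0,0,0,0,0,-0.004,0, 0,0,0,0,0,-0.004,0, 0,0,0,0,0,0,0, 0,0,0,0,0,0,0]'
```

```text
clock: 33.63
ee_pos: [483.8, -236.2, 36.2]
orientation: [179.9, 0.0, 161.0]
ft_force: [-3.3, 2.7, 11.0]
finger_gap: 50.7
gripper_force: 66.8
```

Touching; release, rise, back off a little toward the robot and check everything.

```bash
python3 -m inch '[0,0,0,0,0,0,1, 0,0,0,0,0,0,1, 0,0,0,0,0,0,1, 0,0,0,0,0,0,1, 0,0,0,0,0,0,1, 0,0,0,0,0,0,1, 0,0,0,0,0,0,1]';python3 -m inch '[0,0,0,0,0,0.04,1, 0,0,0,0,0,0.1,1, 0,0,0,0,0,0.15,1, 0,0,0,0,0,0.15,1, 0,0,0,0,0,0.15,1, 0,0,0,-0.1,-0.1,0.1,1, 0,0,0,-0.1,-0.12,0.05,1, 0,0,0,-0.05,-0.15,0,1, 0,0,0,-0.05,-0.15,0,1, 0,0,0,0,-0.1,0,1]';python3 -m inch '[0,0,0,0,0,0,1, 0,0,0,0,0,0,1, 0,0,0,0,0,0,1]'
python3 - <<'E'
from h import *
from station import snapshot
T=snapshot("top");S=snapshot("scene")
look(T,S,dict(ros=((478,-7),60),scr=((486,283),58),dia=((620,-165),58),hexb=((484,-236),60)))
P=pts(T);m=comp(P,abs(P[:,2]-66)<4.5,(625,344),60);print("tin",rect(P,m))
cv2.imwrite("pics/end.png",np.vstack([T["frame"][120:360],S["frame"][120:360]])[:,:,::-1])
E
```

```text
clock: 34.22
ee_pos: [483.7, -236.2, 34.1]
orientation: [-180.0, -0.0, 161.0]
ft_force: [0.2, 0.4, 0.6]
finger_gap: 85.4
gripper_force: 0.0
clock: 35.05
ee_pos: [420.4, -364.3, 184.0]
orientation: [-179.9, 0.1, 160.7]
ft_force: [-0.0, -0.0, 0.2]
finger_gap: 85.7
gripper_force: 0.0
clock: 35.3
ee_pos: [424.2, -359.2, 182.3]
orientation: [179.9, -0.0, 161.1]
ft_force: [0.2, -0.2, 0.4]
finger_gap: 85.2
gripper_force: 0.0
ros top orn ((477.6, -8.2), (51.6, 52.6), 45.7) zmax 70.8 rim p10 59.7 mean [476.5  -7.1]
   circle ((477.61895751953125, -7.065919399261475), 27.253690719604492)
    block ((477.6, -7.1), (91.9, 92.3), 75.3) z 30.0
ros scene orn ((480.0, -9.1), (52.3, 48.0), 57.7) zmax 69.7 rim p10 58.9 mean [483.2  -9.9]
   circle ((477.9969787597656, -8.63668155670166), 26.806652069091797)
    block ((478.5, -7.8), (91.7, 91.8), 75.2) z 28.6
scr top orn ((485.5, 282.8), (44.4, 69.9), 71.8) zmax 71.6 rim p10 57.1 mean [484.4 280.9]
    block ((485.7, 283.1), (92.3, 92.3), 4.2) z 29.9
scr scene orn ((485.7, 282.2), (43.7, 70.0), 72.3) zmax 69.9 rim p10 55.9 mean [489.3 278.4]
    block ((486.3, 283.2), (92.1, 93.5), 4.4) z 28.6
dia top orn ((619.2, -163.6), (48.8, 50.3), 45.5) zmax 74.4 rim p10 57.6 mean [ 616.7 -161.9]
    block ((620.4, -164.5), (92.2, 93.1), 78.7) z 29.9
dia scene orn ((619.4, -164.5), (50.0, 49.6), 45.8) zmax 73.4 rim p10 56.5 mean [ 625.  -165.1]
    block ((621.0, -165.1), (92.0, 93.2), 79.2) z 28.7
hexb top orn ((483.6, -236.2), (57.3, 52.0), 41.5) zmax 71.5 rim p10 58.8 mean [ 482.9 -234.5]
    block ((483.6, -235.4), (92.3, 92.2), 86.1) z 29.9
hexb scene orn ((483.5, -236.5), (52.7, 55.2), 7.8) zmax 69.4 rim p10 57.9 mean [ 488.7 -236.7]
    block ((483.6, -236.5), (91.6, 93.8), 86.6) z 28.6
tin ((625.2, 344.2), (51.7, 52.0), 0.2)
```

View pics/end.png

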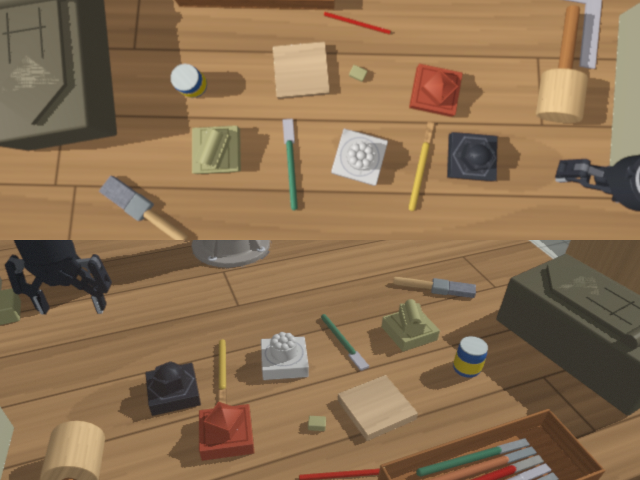

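Each ornament stands within 2 mm of the centre of its own block: scroll (215,149), rosette (360,155), diamond (437,88) and hexboss (474,157) in the upper half of the picture. The tin at (188,80) hasn't moved, and the gripper is clear of everything.

```bash
python3 -c "
from station import *
print(finish_job())"
```

```text
the job is handed in; nothing more can be done
None
```

All four ornaments stand upright on the blocks of their own stone, each within about 2 mm of the centre, the wax tin is where it was, and the job was handed in at about 35 s of the 136 s allowed.

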